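# Reset the rolling-ball tester

### The arm

A 6-joint arm with a two-finger parallel gripper is mounted at the origin on a cart in front of the work surface, level with it; the furniture and walls round the work are solid. World frame = base frame: x ahead of the robot, y to its left, z up, the work surface at z = 0. Lengths are in m, angles in rad, forces in N, time in s.
With the tool pointing down it reaches from about 0.3 to 0.875 m from the base axis. Payload 6.4 kg.
Tool frame: the origin (TCP) lies between the finger pads; the fingertips stand ctrl.tip_extent ahead of it and the grasp point (between the pads) is the TCP (ctrl.tip_extent is the distance from the TCP to the fingertips, in m); z points along the fingers, y is the line along which they close (so a half turn about z gives the same grasp; the last joint's range is limited). The gripper opens to 85 mm and grips with 20 to 120 N. Pads are 22 mm wide; open, the fingers measure 114 mm over their backs; the gripper's body (76 mm by 85 mm) begins 54 mm behind the grasp point. The pads swing forward as they close: fully open they stand 13 mm farther back than shut.
Start: joints at [1.054, 0.181, 1.607, -0, 1.354, -0.206], TCP at [0.176, 0.547, 0.222] pointing down, gripper open.
Joint ranges: [-2.99, 2.99], [-0.89, 2.07], [0.3, 2.58], [-1.14, 4.28], [0, 2.63], [-3.12, 3.12]. Speed limits (rad/s): [2.57, 2.57, 3.01, 3.14, 3.14, 3.14].

### API

Orientations are given as a unit quaternion [w, x, y, z].
In Python, from bench import ctrl gives the robot as it stands.
- The arm moves only by the tool send_rows, never from a script. Its arguments are lists of equal length, an entry for each row: "dr": the turn, a rotation vector about the tool's x, y, z in units of 6 degrees (1.0 is 6 degrees), a list of three; "xyz": the shift along the tool's x, y, z in cm, a list of three; "jaw": the opening in per cent of the stroke, from 0 (shut) to 100 (fully open). In form: {"dr": [[wx, wy, wz], ...], "xyz": [[dx, dy, dz], ...], "jaw": [jaw, ...]}. A call has exactly 8 rows; each row is the pose to reach, as a shift and turn from the pose commanded when the call began, along the tool's axes at that moment; what a row does not reach only later rows make up. A row lasts 1/8 s, in which the tool goes at most 62.5 mm and 10.7 degrees, less where a joint would pass 70% of its speed; a pose out of reach is approached as far as the arm can. A call with a gripper value outside its range is refused whole. The fingers move at their own pace and stop on an object; the grip force is fixed at half the most. Time passes only in rows, so rows that repeat a pose let the fingers close, or fill a call up. It gives the time, the measured TCP pose, the force, the opening and the grip force at its end, in the units of the state.
- ctrl.get_obs(): the state, without advancing time (a new reading comes with each control period).
- ctrl.camera(name): name is "scene" or "top" or "wrist"; returns the picture (480x640x3 uint8, red, green, blue); there is no depth.
- ctrl.calibration(name): a dict with "camera_matrix" (3x3 intrinsics, pixels), "D" ([k1, k2, p1, p2, k3] as OpenCV has them; the pictures are not rectified), "world_from_camera" (4x4, takes a point from camera to world coordinates). Camera axes: x right, y up, looking along -z (the intrinsics and any distortion apply to the point x, -y, -z); pixel columns grow to the right and rows downward; lengths in m; the calibration is good to about 2 mm. A picture is of the moment at which its call begins: read the wrist's pose just before it. calibration takes no time and is no camera call; for the wrist camera it gives the pose at the moment of the call.
- ctrl.hand_in(): hands the job in; it is judged then, once.
The state is a dict: "time_s": time; "q": joint angles; "dq": joint speeds; "joint_efforts": joint torques, N m; "eef_pos": TCP position; "eef_rot": TCP orientation; "wrist_force": force on the tool from outside, world axes, zero at the start; "torque": the same for the moment, N m; "opening": opening from 0.0 (shut) to 1.0 (fully open); "grasp_force": force on a finger pad.
Only numpy, scipy, OpenCV 4.12 (cv2) and the standard library are available. Lean on these libraries where they do the work, as an engineer would, in place of code of your own. Each camera call takes 0.05 s, during which the arm holds its last target. There are 200 camera calls.

### The job

Make the rolling-ball tester ready for its next run. First nudge the steel ball gently back along the gutter with a fingertip and up the ramp, past the sprung catch to the stop at the top, and let go so that it rests there on the catch and does not roll back; then push the drag pointer along its rail all the way back to its zero stop at the foot of the ramp. Do not pick up or grip the ball, and leave the glassware and other things on the bench where they stand.

Things in the scene. Friction and masses are not known exactly. Their poses are not given: they have to be found in the camera images.
- rig: Whole tester, fixed on the bench; grey bed 98 x 470 mm. Origin: centre of its underside; z up, y along the gutter towards the ramp, x square to it, away from the scale rail (rail at x = -38 mm). Open 90-degree V gutter over x = 0, level from y = -222 to +50 mm, bottom line at z = 28, edges at z = 44 and 31 mm apart; a ball in it has its centre at z = 49 mm. The ramp begins at y = +50 mm.
- ramp: Sloped end of the gutter, fixed on the rig: 15 degrees, 180 mm long. Origin: bottom line of the V at the ramp's foot; y up the slope, x as the rig's, z square to the slope. A ball in it has its centre at x = 0, z = 21.2 mm; edges at z = 16 mm. At the top the stop: a rubber buffer (face at y = 168 mm) that gives up to 6 mm under 1 to 2 N, in an end block 38 mm wide, up to z = 40 mm.
- ramp_top_seat (a point): Where the ball's centre is when the ball touches the buffer at the ramp's top (y = 153 mm in the ramp's frame). Resting back on the catch, its centre is about 5 mm downhill of this point.
- ball_center (a point): Centre of the polished steel ball, 30 mm across, about 110 g. It starts in the level gutter, 35 to 105 mm from the foot of the ramp. It rolls freely; on the ramp it runs back unless a finger stays behind it or the catch has come up behind it.
- catch (a joint): Sprung one-way catch, a steel blade 6 mm wide in the bottom of the ramp's gutter. 0 rad: up; grows as it is pressed down, at most 0.22. A ball pushed uphill with about 1 N rides over it (0.15 rad lets it by), then the tip springs up behind it. The small key with a round black end on the rail side of the ramp is for releasing a ball; not needed.
- catch_tip (a point): The catch's uphill tip, top edge, on the gutter's centre line. The ball has passed when its centre is some 12 mm uphill of it.
- pointer (a joint): Drag pointer on the scale rail: 0 m against the zero stop near the ramp's foot, growing as it slides away from the ramp (rig -y), at most 0.215. Stays where left; about 0.4 N moves it. Its arm crosses the gutter (top 78 mm above the bench) with a paddle 3 mm thick hanging in the ball's path at the tab's y, 18 to 40 mm above the gutter's bottom line; starts at least 80 mm behind the ball.
- pointer_tab (a point): Centre of the pointer's upright black push tab: 20 mm wide across the rail, 5 mm thick along it, from 16 mm below this point (top of the carriage, which is 26 mm long) to 14 mm above it. 64 mm above the bench, over the scale rail.
- beaker_50a: Bystander: small glass beaker, 68 mm wide, 90 mm high. Origin: centre of its underside. Not to be moved.
- cylinder_10: Bystander: stoppered glass measuring cylinder, 30 mm wide foot, 131 mm high. Origin: centre of its underside. Not to be moved.
- beaker_100b: Bystander: glass beaker, 77 mm wide, 118 mm high. Origin: centre of its underside. Not to be moved.
- conical_flask: Bystander: conical glass flask, 92 mm wide, 124 mm high. Origin: centre of its underside. Not to be moved.
- bung_1: Bystander: black rubber stopper, 34 mm wide, 22 mm high. Origin: centre of its underside. Not to be moved.
- marker_green: Bystander: felt pen lying flat, 135 mm long. Origin: centre of its underside. Not to be moved.
Things that resemble listed ones, but are neither listed nor needed, are in the scene too. Of the things shaped like the part that bears ball_center, the bare steel one is meant.

How it is judged:
By the outcome, as a careful person would: the job done as asked, in the order asked, and still so for the second after the job is handed in, with the robot touching nothing.
It also fails if it takes over 58 s, if anything falls off the work surface, if the arm or the gripper's body presses on something with over 40 N, if the wrist force passes 120 N, or if a joint passes its speed limit or range.

## Working session

There is one attempt and no reset: what is moved stays moved. The work goes in short steps, Python scripts to look and compute and a tool call to move; the robot and the scene stay as the last step left them, time stands still between calls to the robot, and variables do not carry over. Pictures are saved under pics/ and viewed, at most 12 in all, crops included, and the job is handed in when it is done.

Besides the shell and the picture viewer there is one more tool, called after ">>>" as name(argument=value, ...), one argument or row to a line, values as JSON. send_rows: Moves the arm, as the interface text tells. Its arguments: {"type":"object","properties":{"dr":{"type":"array","items":{"type":"array","items":{"type":"number"}}},"xyz":{"type":"array","items":{"type":"array","items":{"type":"number"}}},"jaw":{"type":"array","items":{"type":"number"}}},"required":["dr","xyz","jaw"]}

```bash
mkdir -p pics; cat > h.py <<'E'
import numpy as np, cv2
from bench import ctrl
def snap(n,f):
    c=ctrl.calibration(n); im=ctrl.camera(n); cv2.imwrite('pics/'+f,im[:,:,::-1]); return c
def ray(c,uv):
    K=np.array(c['camera_matrix']);D=np.array(c['D']);T=np.array(c['world_from_camera'])
    p=cv2.undistortPoints(np.array([[uv]],float),K,D)[0,0]
    return T[:3,3],T[:3,:3]@np.array([p[0],-p[1],-1.])
def atz(c,uv,z):
    o,d=ray(c,uv); return o+d*(z-o[2])/d[2]
def tri(rays):
    A=np.zeros((3,3));b=np.zeros(3)
    for o,d in rays:
        d=d/np.linalg.norm(d);P=np.eye(3)-np.outer(d,d);A+=P;b+=P@o
    x=np.linalg.solve(A,b); return x,[np.linalg.norm(np.cross(x-o,d/np.linalg.norm(d))) for o,d in rays]
def proj(c,X):
    T=np.linalg.inv(np.array(c['world_from_camera']));p=(T[:3,:3]@np.array(X,float).T).T+T[:3,3]
    p=p*[1,-1,-1]
    return cv2.projectPoints(p.reshape(-1,1,3),np.zeros(3),np.zeros(3),np.array(c['camera_matrix']),np.array(c['D']))[0][:,0]
E
python3 - <<'E'
from h import *
for n in('scene','top'): c=snap(n,n+'1.png'); print(n,np.round(c['world_from_camera'],3).tolist(),np.round(c['camera_matrix'],1).tolist())
o=ctrl.get_obs(); print(o['time_s'],o['eef_pos'],o['eef_rot'],o['opening'],ctrl.tip_extent)
E
```

```text
scene [[0.815, 0.329, -0.478, 0.05], [-0.58, 0.487, -0.653, -0.704], [0.017, 0.809, 0.587, 0.704], [0.0, 0.0, 0.0, 1.0]] [[541.8, 0.0, 305.8], [0.0, 541.8, 243.8], [0.0, 0.0, 1.0]]
top [[-0.006, 0.977, -0.214, 0.368], [-1.0, -0.007, -0.003, -0.01], [-0.005, 0.214, 0.977, 1.034], [0.0, 0.0, 0.0, 1.0]] [[530.3, 0.0, 325.3], [0.0, 530.3, 245.4], [0.0, 0.0, 1.0]]
0.1 [0.17556819 0.54699994 0.22077578] [-2.82010122e-04  1.54776514e-01  9.87949179e-01 -7.55976747e-04] 0.9975959273534418 0.019
```

View pics/top1.png

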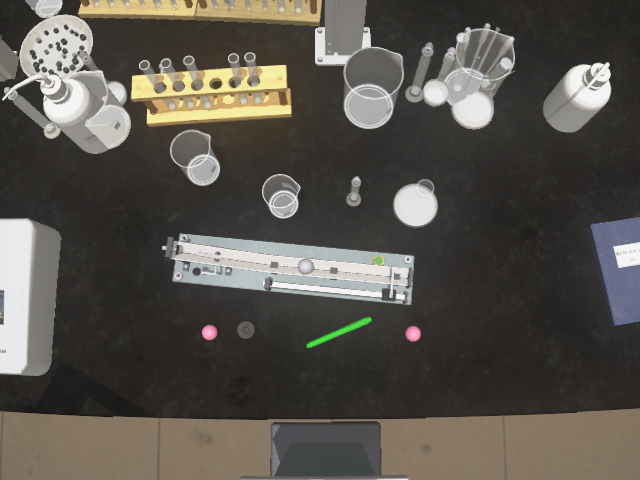

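View pics/scene1.png

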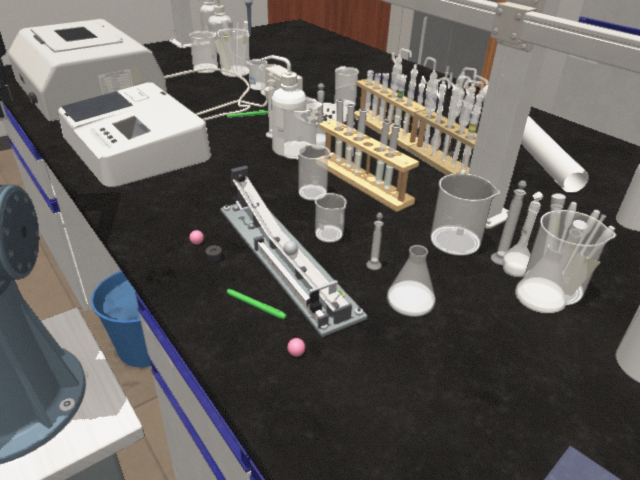

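The top view shows the rig from (180,235) to (413,303). The ramp end is on the left (+y), the ball is at (306,266), and the pointer is at about (393,285). In the scene view the ball is at (289,247). I'll enlarge both views.

```bash
python3 - <<'E'
from h import *
a=cv2.imread('pics/top1.png')[225:315,155:425]; a=cv2.resize(a,None,fx=2.95,fy=2.95,interpolation=3)
b=cv2.imread('pics/scene1.png')[160:340,210:375]; b=cv2.resize(b,None,fx=3.3,fy=3.3,interpolation=3)
cv2.imwrite('pics/t2.png',a);cv2.imwrite('pics/s2.png',b)
E
```

```text
(no output)
```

View pics/t2.png

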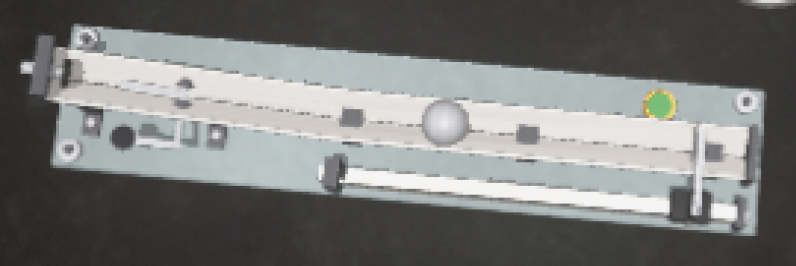

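View pics/s2.png

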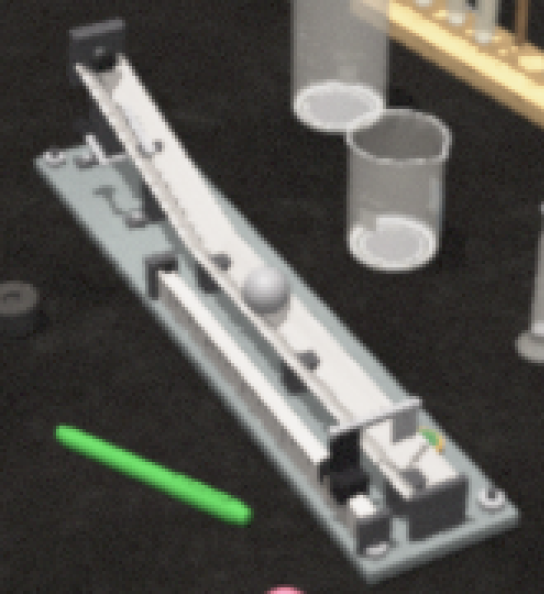

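```bash
cat > fit.py <<'E'
from h import *
from scipy.optimize import least_squares
ct,cs=ctrl.calibration('top'),ctrl.calibration('scene')
t=lambda u,v:(u/2.95+155-.33,v/2.95+225-.33)
s=lambda u,v:(u/3.3+210-.35,v/3.3+160-.35)
T=[t(74,24),t(765,90),t(757,236),t(51,165)]
S=[s(518,517),s(372,582),s(36,158)]
def W(p,X):
    X=np.atleast_2d(X);c,n=np.cos(p[2]),np.sin(p[2])
    return np.c_[p[0]+c*X[:,0]-n*X[:,1],p[1]+n*X[:,0]+c*X[:,1],X[:,2]]
C=lambda h:np.array([[.049,.235,h],[.049,-.235,h],[-.049,-.235,h],[-.049,.235,h]])
f=lambda p:np.r_[(proj(ct,W(p,C(p[3])))-T).ravel(),(proj(cs,W(p,C(p[3])[1:]))-S).ravel()]
p=least_squares(f,[.45,.03,-.1,.01]).x
if __name__=='__main__':
    print('rig',p.round(4),f(p).round(1))
    b,e=tri([ray(ct,t(445,122)),ray(cs,s(267,290))]); print('ball',b.round(4),e)
    tab,e=tri([ray(ct,t(690,190)),ray(cs,s(347,455))]); print('tab',tab.round(4),e)
    R=lambda q:(np.array([[np.cos(p[2]),np.sin(p[2])],[-np.sin(p[2]),np.cos(p[2])]])@(np.array(q)[:2]-p[:2])).round(4)
    print('ball rig',R(b),'tab rig',R(tab))
    print('ball rig by z',R(atz(ct,t(445,122),.049)),R(atz(cs,s(267,290),.049)))
    a=np.radians(15);rp=lambda y,z:[0,.05+y*np.cos(a)-z*np.sin(a),.028+y*np.sin(a)+z*np.cos(a)]
    for n,X in dict(foot=[0,.05,.028],bend=[0,-.222,.028],seat=rp(.153,.0212),seatedge=rp(.168,.016),tipz=rp(.1,0)).items():
        w=W(p,X); print(n,w.round(4),((proj(ct,w)-[155,225]+.33)*2.95).round(),((proj(cs,w)-[210,160]+.35)*3.3).round())
E
python3 fit.py
```

```text
rig [ 0.5481  0.0564 -0.1036  0.0118] [ 0.4 -0.8  0.8 -1.   0.3 -1.1  0.7 -0.4 -0.4  0.3 -2.  -1.  -1.6  1.4]
ball [0.5458 0.0302 0.0503] [np.float64(0.0024483407610907397), np.float64(0.0024483407610906486)]
tab [ 0.4979 -0.1234  0.0526] [np.float64(0.0005080242177507933), np.float64(0.0005080242177507924)]
ball rig [ 0.0004 -0.0263] tab rig [-0.0313 -0.184 ]
ball rig by z [-0.0017 -0.0253] [ 0.0037 -0.0253]
foot [[0.5532 0.1061 0.028 ]] [[332. 114.]] [[207. 257.]]
bend [[ 0.5251 -0.1645  0.028 ]] [[747. 154.]] [[431. 511.]]
seat [[0.568  0.2476 0.0881]] [[97. 75.]] [[113.  80.]]
seatedge [[0.5696 0.2634 0.0869]] [[72. 73.]] [[103.  72.]]
tipz [[0.5632 0.2022 0.0539]] [[179.  92.]] [[143. 154.]]
```

```bash
cat >> fit.py <<'E'
from scipy.spatial.transform import Rotation as Ro
def go(X,rig=True,yaw=None,o=None):
    """rows for TCP target X (rig frame, z world); tool down, tool y along yaw from rig x"""
    o=o or ctrl.get_obs(); q=np.array(o['eef_rot']); R=Ro.from_quat(q[[1,2,3,0]])
    w=W(p,X)[0] if rig else np.array(X)
    a=p[2]; y=np.array([np.cos(a),np.sin(a),0]); z=np.array([0,0,-1.])
    G=Ro.from_matrix(np.c_[np.cross(y,z),y,z])
    return 'xyz',(R.inv().apply(w-o['eef_pos'])*100).round(2),'dr',((R.inv()*G).as_rotvec()/np.radians(6)).round(2)
E
python3 - <<'E'
from fit import *
print(go([.33,.25,.21],False)); print(go([0,-.075,.15])); print(go([0,-.075,.1])); print(W(p,[0,-.075,.1]))
print(atz(ct,(60,230),.1),atz(ct,(45,375),.1))
E
```

```text
('xyz', array([-23.79, -23.55,   1.11]), 'dr', array([-1.000e-02,  1.000e-02,  1.302e+01]))
('xyz', array([-52.02, -42.65,   7.13]), 'dr', array([-1.000e-02,  1.000e-02,  1.302e+01]))
('xyz', array([-52.02, -42.64,  12.13]), 'dr', array([-1.000e-02,  1.000e-02,  1.302e+01]))
[[ 0.54032166 -0.01824519  0.1       ]]
[0.60562118 0.49359664 0.1       ] [0.33731226 0.49926126 0.1       ]
```

>>> send_rows(
  dr=[
    [0,0,1],
    [0,0,2.5],
    [0,0,4],
    [0,0,5.5],
    [0,0,7],
    [0,0,8.5],
    [0,0,10],
    [0,0,11.5],
  ],
  xyz=[
    [-3,-3,0],
    [-7,-6,0],
    [-11.5,-9.5,0],
    [-16,-13,0],
    [-20.5,-17,0],
    [-25,-20.5,0],
    [-29.5,-24,0],
    [-34,-28,0],
  ],
  jaw=[0,0,0,0,0,0,0,0],
)

```text
time_s: 1.1
eef_pos: [0.4145, 0.1753, 0.2215]
eef_rot: [0.0, 0.689, 0.725, 0.0]
wrist_force: [0.6, 1.0, -0.2]
opening: -0.0
grasp_force: 0.0
```

```bash
python3 -c "
from fit import *
print(go([0,-.075,.13]),ctrl.get_obs()['eef_pos'],ctrl.get_obs()['opening'])"
```

```text
('xyz', array([-19.97,  11.58,   9.15]), 'dr', array([ 0.  , -0.  ,  1.47])) [0.41453985 0.17529867 0.22153171] -0.00036008966449775425
```

>>> send_rows(
  dr=[
    [0,0,0.5],
    [0,0,1],
    [0,0,1.5],
    [0,0,1.5],
    [0,0,1.5],
    [0,0,1.5],
    [0,0,1.5],
    [0,0,1.5],
  ],
  xyz=[
    [-5,3,1],
    [-10,6,3],
    [-15,8.7,5],
    [-18.5,10.7,7],
    [-20,11.6,8.5],
    [-20,11.6,9.1],
    [-20,11.6,9.1],
    [-20,11.6,9.1],
  ],
  jaw=[0,0,0,0,0,0,0,0],
)

```text
time_s: 2.1
eef_pos: [0.5408, -0.0154, 0.1313]
eef_rot: [0.0, 0.742, 0.671, 0.0]
wrist_force: [0.3, 0.2, 0.1]
opening: -0.003
grasp_force: 0.0
```

```bash
python3 - <<'E'
from fit import *
o=ctrl.get_obs(); print(o['eef_pos'],o['eef_rot']); 
c=snap('wrist','w1.png'); cs=snap('scene','s3.png')
print(np.round(c['world_from_camera'],3))
a=cv2.imread('pics/w1.png'); b=cv2.imread('pics/s3.png')
e=np.array(o['eef_pos']); pr=proj(cs,[e,e-[0,0,.019],e-[0,0,.032]]); print(pr)
u,v=pr[1].astype(int); print(u,v)
b=cv2.resize(b[v-60:v+60,u-75:u+75],(600,480),interpolation=3)
cv2.imwrite('pics/m.png',np.hstack([cv2.resize(a,(400,300)),cv2.resize(b,(375,300))]))
print((pr-[u-75,v-60])*2.5+[400,0])
for X in ([0,-.222,.028],[0,.05,.028],[0,-.0263,.049]): print(X,proj(c,W(p,X)))
E
```

```text
[ 0.54083834 -0.01540453  0.13129582] [3.16293833e-04 7.41583541e-01 6.70860403e-01 2.65961447e-04]
[[ 0.995  0.095  0.032  0.549]
 [-0.1    0.942  0.321  0.067]
 [ 0.    -0.323  0.947  0.283]
 [ 0.     0.     0.     1.   ]]
[[300.71168705 225.8813761 ]
 [300.59579303 234.14813351]
 [300.51787963 239.7017259 ]]
300 234
[[589.27921762 129.70344026]
 [588.98948257 150.37033377]
 [588.79469908 164.25431475]]
[0, -0.222, 0.028] [[313.71931344 432.2913054 ]]
[0, 0.05, 0.028] [[315.29655876  29.2592652 ]]
[0, -0.0263, 0.049] [[314.80501035 175.5292879 ]]
```

View pics/m.png

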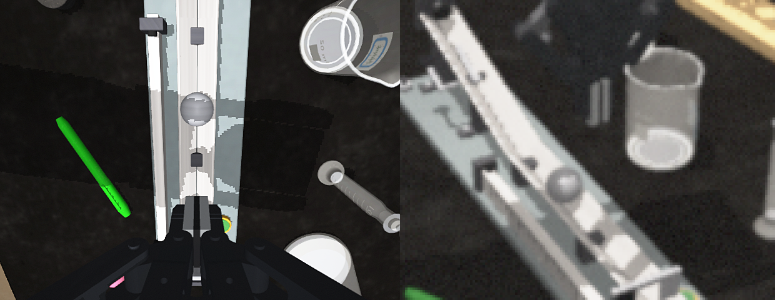

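```bash
python3 - <<'E'
from fit import *
c=ctrl.calibration('wrist'); e=np.array(ctrl.get_obs()['eef_pos']); d=np.array([.1034,.9946,0]);x=np.array([.9946,-.1034,0])
for h in(0,.006,.019,.032):
  print(h,proj(c,[e+d*.011-x*.0145-[0,0,h],e+d*.011+x*.0145-[0,0,h],e-d*.011-[0,0,h]]).round().tolist())
a=cv2.imread('pics/w1.png')[270:480,190:450]; a=cv2.resize(a,None,fx=1.9,fy=1.9,interpolation=3)
cs=ctrl.calibration('scene'); b=cv2.imread('pics/s3.png')[174:294,225:345]; b=cv2.resize(b,(300,399),interpolation=0)
b=np.clip(b.astype(float)*2,0,255).astype(np.uint8)
a=np.clip(a.astype(float)*1.6,0,255).astype(np.uint8)
cv2.imwrite('pics/m2.png',np.hstack([a,cv2.resize(b,(300,399))]))
E
```

```text
0 [[279.0, 297.0], [352.0, 297.0], [315.0, 345.0]]
0.006 [[280.0, 290.0], [351.0, 290.0], [315.0, 338.0]]
0.019 [[282.0, 278.0], [348.0, 278.0], [315.0, 323.0]]
0.032 [[284.0, 267.0], [346.0, 267.0], [315.0, 310.0]]
```

View pics/m2.png

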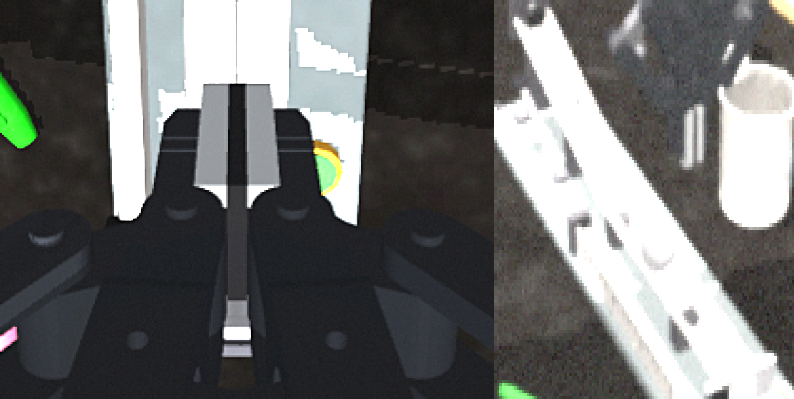

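```bash
python3 - <<'E'
from fit import *
c=ctrl.calibration('wrist');cs=ctrl.calibration('scene'); o=ctrl.get_obs();e=np.array(o['eef_pos']);print(o['time_s'],e,o['dq'])
x,r=tri([ray(c,(316,314)),ray(cs,(304.2,224.5))]);print(x,r,x-e)
E
```

```text
2.2 [ 0.54106002 -0.01561299  0.13146868] [-0.00392635  0.0027381  -0.00173573 -0.00159963 -0.0014722  -0.00020566]
[ 0.54496726 -0.01451543  0.13136218] [np.float64(0.003809684504930569), np.float64(0.0038096845049306717)] [ 0.00390724  0.00109755 -0.0001065 ]
```

>>> send_rows(
  dr=[
    [0,0,0],
    [0,0,0],
    [0,0,0],
    [0,0,0],
    [0,0,0],
    [0,0,0],
    [0,0,0],
    [0,0,0],
  ],
  xyz=[
    [0,0,1],
    [0,0,2],
    [0,0,3],
    [0,0,4],
    [0,0,5],
    [0,0,5.5],
    [0,0,5.5],
    [0,0,5.5],
  ],
  jaw=[0,0,0,0,0,0,0,0],
)

```text
time_s: 3.2
eef_pos: [0.5412, -0.0164, 0.0759]
eef_rot: [0.0, 0.742, 0.67, 0.0]
wrist_force: [0.5, -0.8, -0.0]
opening: 0.002
grasp_force: 0.0
```

```bash
python3 - <<'E'
from fit import *
o=ctrl.get_obs();e=np.array(o['eef_pos']);print(e,go([0,-.06,.065]))
c=snap('wrist','w4.png');cs=snap('scene','s4.png')
a=cv2.imread('pics/w4.png')[130:410,190:450]; a=cv2.resize(a,None,fx=1.7,fy=1.7,interpolation=3)
pr=proj(cs,[e,e-[0,0,.019]]);b=cv2.imread('pics/s4.png')
u,v=pr[0].astype(int)-[25,40]; b=b[v:v+80,u:u+56]; b=cv2.resize(b,(333,476),interpolation=3)
cv2.imwrite('pics/m4.png',np.hstack([a,b])); print(u,v,a.shape,(pr-[u,v])*5.95+[442,0])
d=np.array([.1034,.9946,0])
for f in(-.011,0,.011):
  print(f,((proj(c,[e+d*f,e+d*f-[0,0,.019]])-[190,130])*1.7).round().tolist(),((proj(cs,[e+d*f,e+d*f-[0,0,.019]])-[u,v])*5.95+[442,0]).round().tolist())
E
```

```text
[ 0.5411986  -0.01640694  0.0759373 ] ('xyz', array([ 1.31, -0.07,  1.09]), 'dr', array([0.01, 0.  , 0.02]))
275 209 (476, 442, 3) [[595.67840217 241.98988787]
 [595.00079429 288.20922422]]
-0.011 [[213.0, 366.0], [213.0, 328.0]] [[612.0, 260.0], [611.0, 306.0]]
0 [[213.0, 325.0], [213.0, 290.0]] [[596.0, 242.0], [595.0, 288.0]]
0.011 [[213.0, 283.0], [213.0, 252.0]] [[579.0, 224.0], [579.0, 270.0]]
```

View pics/m4.png

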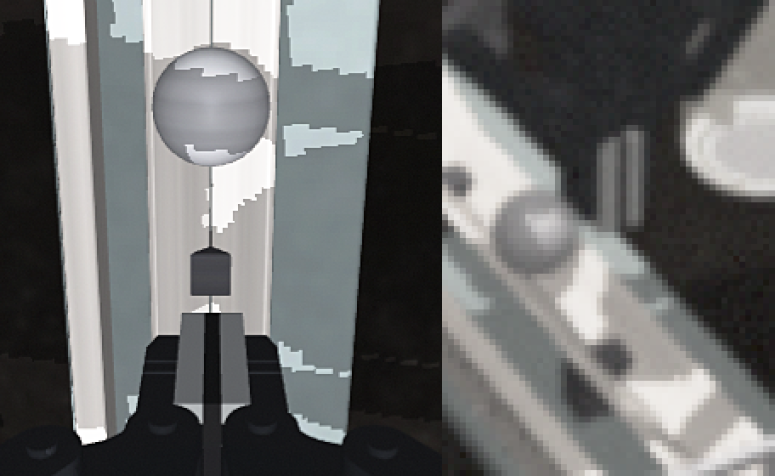

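```bash
python3 - <<'E'
from fit import *
c=ctrl.calibration('wrist');cs=ctrl.calibration('scene');e=np.array(ctrl.get_obs()['eef_pos'])
b=atz(c,(211/1.7+190,107/1.7+130),.049);print('ball from wrist',b,'top',atz(ct,t(445,122),.049))
off=np.array([540,235])-((proj(cs,b)[0]-[275,209])*5.95+[442,0]);print('scene offset crop px',off)
d=np.array([.1034,.9946,0]);x=np.array([.9946,-.1034,0])
for h in(-.01,0,.01,.019):
  for f in (-.006,.003,.011): print(h,f,((proj(c,e+d*f-[0,0,h])-[190,130])*1.7).round(),((proj(cs,[e+d*f-x*.0085-[0,0,h],e+d*f+x*.0085-[0,0,h]])-[275,209])*5.95+[442,0]+off).round().tolist())
E
```

```text
ball from wrist [0.54556194 0.03040231 0.049     ] top [0.54381556 0.03134892 0.049     ]
scene offset crop px [13.42207956  1.6385467 ]
-0.01 -0.006 [[213. 370.]] [[596.0, 236.0], [641.0, 221.0]]
-0.01 0.003 [[213. 335.]] [[582.0, 221.0], [628.0, 207.0]]
-0.01 0.011 [[213. 303.]] [[570.0, 208.0], [616.0, 194.0]]
0 -0.006 [[213. 348.]] [[595.0, 260.0], [641.0, 246.0]]
0 0.003 [[213. 314.]] [[582.0, 246.0], [627.0, 231.0]]
0 0.011 [[213. 283.]] [[570.0, 233.0], [616.0, 219.0]]
0.01 -0.006 [[213. 327.]] [[595.0, 285.0], [640.0, 270.0]]
0.01 0.003 [[213. 295.]] [[582.0, 270.0], [627.0, 256.0]]
0.01 0.011 [[213. 266.]] [[570.0, 257.0], [615.0, 243.0]]
0.019 -0.006 [[213. 311.]] [[595.0, 307.0], [640.0, 292.0]]
0.019 0.003 [[213. 280.]] [[582.0, 292.0], [627.0, 277.0]]
0.019 0.011 [[213. 252.]] [[570.0, 279.0], [615.0, 265.0]]
```

>>> send_rows(
  dr=[
    [0,0,0],
    [0,0,0],
    [0,0,0],
    [0,0,0],
    [0,0,0],
    [0,0,0],
    [0,0,0],
    [0,0,0],
  ],
  xyz=[
    [0,0,0.5],
    [0.2,0,1.0],
    [0.7,0,1.0],
    [1.2,0,1.0],
    [1.7,0,1.0],
    [2.2,0,1.0],
    [2.6,0,1.0],
    [2.8,0,1.0],
  ],
  jaw=[0,0,0,0,0,0,0,0],
)

```text
time_s: 4.3
eef_pos: [0.5437, 0.0119, 0.0656]
eef_rot: [0.0, 0.742, 0.67, 0.0]
wrist_force: [0.7, 0.3, -0.1]
opening: -0.003
grasp_force: 0.0
```

```bash
cat >> fit.py <<'E'
def rigf(w): 
    c,n=np.cos(p[2]),np.sin(p[2]);d=np.array(w)[:2]-p[:2]; return np.array([c*d[0]+n*d[1],-n*d[0]+c*d[1]])
def look(f,yr):
    """ball in top & wrist: hough circles, report rig coords at z of level gutter/ramp"""
    c=snap('wrist',f); o=ctrl.get_obs(); print('t',o['time_s'],'tcp rig',rigf(o['eef_pos']).round(4),o['eef_pos'].round(4),'F',np.round(o['wrist_force'],1))
    g=cv2.cvtColor(cv2.imread('pics/'+f),cv2.COLOR_BGR2GRAY)
    h=cv2.HoughCircles(cv2.medianBlur(g,3),cv2.HOUGH_GRADIENT,1,30,param1=100,param2=22,minRadius=20,maxRadius=60)
    if h is not None:
        for u,v,r in h[0][:8]:
            q=rigf(atz(c,(u,v),.049))
            if abs(q[0])<.012: print('circle',u,v,r,'rig@49',q.round(4))
    return c
E
python3 -c "
from fit import *
look('w5.png',0)"
```

```text
t 4.35 tcp rig [ 0.0003 -0.0446] [0.5438 0.0119 0.0656] F [-0.6  0.6 -0.3]
circle 314.5 264.5 33.5 rig@49 [-0.     -0.0265]
```

>>> send_rows(
  dr=[
    [0,0,0],
    [0,0,0],
    [0,0,0],
    [0,0,0],
    [0,0,0],
    [0,0,0],
    [0,0,0],
    [0,0,0],
  ],
  xyz=[
    [-1.5,0,0],
    [-2.8,0,0],
    [-2.8,0,0.7],
    [-2.8,0,1.3],
    [-2.8,0,1.8],
    [-2.8,0,2.2],
    [-2.8,0,2.4],
    [-2.8,0,2.5],
  ],
  jaw=[0,0,0,0,0,0,0,0],
)

```text
time_s: 5.35
eef_pos: [0.5409, -0.0162, 0.0405]
eef_rot: [-0.0, 0.742, 0.67, -0.0]
wrist_force: [-0.1, 0.0, 0.4]
opening: 0.0
grasp_force: 0.0
```

```bash
python3 - <<'E'
from fit import *
o=ctrl.get_obs();e=np.array(o['eef_pos'])
c=look('w6.png',0);cs=snap('scene','s6.png')
a=cv2.imread('pics/w6.png')[150:450,190:450]; a=cv2.resize(a,None,fx=1.5,fy=1.5,interpolation=3)
pr=proj(cs,[e]);b=cv2.imread('pics/s6.png')
u,v=pr[0].astype(int)-[30,45]; b=b[v:v+75,u:u+65]; b=cv2.resize(b,(390,450),interpolation=3)
cv2.imwrite('pics/m6.png',np.hstack([a,b])); print((pr-[u,v])*6+[390,0])
E
```

```text
t 5.4 tcp rig [ 0.0004 -0.0729] [ 0.5409 -0.0162  0.0405] F [ 0.3  0.3 -0.1]
circle 314.5 212.5 42.7 rig@49 [-0.0001 -0.0257]
[[572.60400926 270.16765541]]
```

View pics/m6.png

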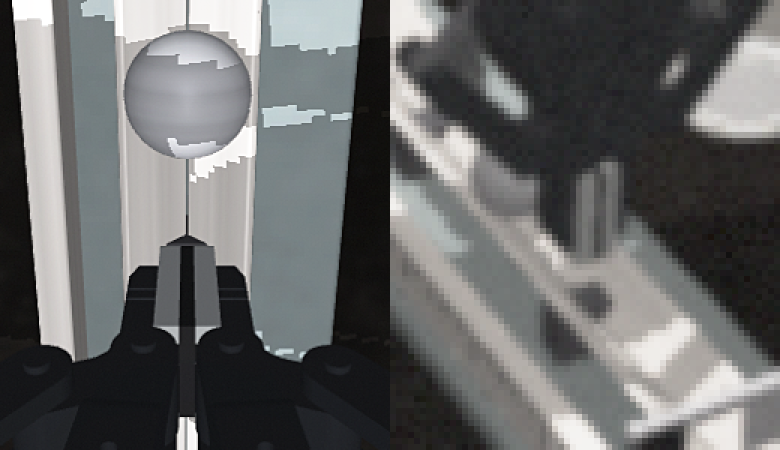

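```bash
python3 - <<'E'
from fit import *
for n,uv in dict(b50=(284,206),b100=(204,172)).items(): print(n,rigf(atz(ct,uv,.0)))
E
```

```text
b50 [0.12578007 0.03421028]
b100 [0.1836275  0.20911789]
```

>>> send_rows(
  dr=[
    [0,0,0],
    [0,0,0],
    [0,0,0],
    [0,0,0],
    [0,0,0],
    [0,0,0],
    [0,0,0],
    [0,0,0],
  ],
  xyz=[
    [0.5,0,0],
    [1.0,0,0],
    [1.5,0,0],
    [2.0,0,0],
    [2.5,0,0],
    [3.0,0,0],
    [3.5,0,0],
    [4.0,0,0],
  ],
  jaw=[0,0,0,0,0,0,0,0],
)

```text
time_s: 6.45
eef_pos: [0.545, 0.0238, 0.0406]
eef_rot: [-0.0, 0.742, 0.67, -0.0]
wrist_force: [0.3, -0.6, -0.7]
opening: -0.001
grasp_force: 0.1
```

```bash
python3 -c "
from fit import *
look('w7.png',0)"
```

```text
t 6.5 tcp rig [ 0.0002 -0.0322] [0.545  0.0243 0.0406] F [0.3 0.  0.4]
circle 314.5 272.5 40.8 rig@49 [-0.0001 -0.0081]
```

>>> send_rows(
  dr=[
    [0,0,0],
    [0,0,0],
    [0,0,0],
    [0,0,0],
    [0,0,0],
    [0,0,0],
    [0,0,0],
    [0,0,0],
  ],
  xyz=[
    [0.5,0,0],
    [1.0,0,0],
    [1.5,0,0],
    [2.0,0,0],
    [2.5,0,0],
    [3.0,0,0],
    [3.5,0,0],
    [4.0,0,0],
  ],
  jaw=[0,0,0,0,0,0,0,0],
)

```text
time_s: 7.5
eef_pos: [0.549, 0.0636, 0.0406]
eef_rot: [0.0, 0.742, 0.67, 0.0]
wrist_force: [0.2, -0.3, 0.4]
opening: 0.003
grasp_force: 0.1
```

>>> send_rows(
  dr=[
    [0,0,0],
    [0,0,0],
    [0,0,0],
    [0,0,0],
    [0,0,0],
    [0,0,0],
    [0,0,0],
    [0,0,0],
  ],
  xyz=[
    [0.5,0,0],
    [1.0,0,0],
    [1.5,0,0],
    [2.0,0,-0.1],
    [2.5,0,-0.23],
    [3.0,0,-0.36],
    [3.5,0,-0.5],
    [4.0,0,-0.63],
  ],
  jaw=[0,0,0,0,0,0,0,0],
)

```text
time_s: 8.5
eef_pos: [0.5531, 0.1034, 0.047]
eef_rot: [0.0, 0.742, 0.67, 0.0]
wrist_force: [0.7, 0.1, 0.6]
opening: -0.002
grasp_force: 0.5
```

```bash
python3 -c "
from fit import *
look('w8.png',0)"
```

```text
t 8.55 tcp rig [0.0002 0.0479] [0.5533 0.1039 0.0472] F [0.7 0.8 0.6]
circle 315.5 273.5 41.3 rig@49 [0.0002 0.0689]
```

>>> send_rows(
  dr=[
    [0,0,0],
    [0,0,0],
    [0,0,0],
    [0,0,0],
    [0,0,0],
    [0,0,0],
    [0,0,0],
    [0,0,0],
  ],
  xyz=[
    [0.5,0,-0.13],
    [1.0,0,-0.27],
    [1.5,0,-0.4],
    [2.0,0,-0.54],
    [2.5,0,-0.67],
    [3.0,0,-0.8],
    [3.5,0,-0.94],
    [4.0,0,-1.07],
  ],
  jaw=[0,0,0,0,0,0,0,0],
)

```text
time_s: 9.55
eef_pos: [0.5571, 0.1432, 0.0577]
eef_rot: [0.0, 0.742, 0.67, 0.0]
wrist_force: [-0.4, -1.1, 1.6]
opening: -0.003
grasp_force: 0.5
```

>>> send_rows(
  dr=[
    [0,0,0],
    [0,0,0],
    [0,0,0],
    [0,0,0],
    [0,0,0],
    [0,0,0],
    [0,0,0],
    [0,0,0],
  ],
  xyz=[
    [0.5,0,-0.13],
    [1.0,0,-0.27],
    [1.5,0,-0.4],
    [2.0,0,-0.54],
    [2.5,0,-0.67],
    [3.0,0,-0.8],
    [3.5,0,-0.94],
    [4.0,0,-1.07],
  ],
  jaw=[0,0,0,0,0,0,0,0],
)

```text
time_s: 10.55
eef_pos: [0.5611, 0.183, 0.0684]
eef_rot: [-0.0, 0.742, 0.67, -0.0]
wrist_force: [-0.0, -0.9, 0.5]
opening: -0.002
grasp_force: 0.4
```

```bash
python3 -c "
from fit import *
look('w9.png',0)"
```

```text
t 10.6 tcp rig [-0.      0.1279] [0.5613 0.1836 0.0686] F [-0.5  0.2 -0.4]
circle 322.5 273.5 41.3 rig@49 [0.003  0.1403]
```

>>> send_rows(
  dr=[
    [0,0,0],
    [0,0,0],
    [0,0,0],
    [0,0,0],
    [0,0,0],
    [0,0,0],
    [0,0,0],
    [0,0,0],
  ],
  xyz=[
    [0.5,0,-0.13],
    [1.0,0,-0.27],
    [1.5,0,-0.4],
    [2.0,0,-0.54],
    [2.5,0,-0.67],
    [3.0,0,-0.8],
    [3.4,0,-0.91],
    [3.7,0,-0.99],
  ],
  jaw=[0,0,0,0,0,0,0,0],
)

```text
time_s: 11.6
eef_pos: [0.5649, 0.2198, 0.0782]
eef_rot: [0.0, 0.742, 0.67, -0.0]
wrist_force: [0.1, -1.3, 1.4]
opening: -0.0
grasp_force: 0.4
```

```bash
python3 - <<'E'
from fit import *
c=look('w10.png',0)
a=np.radians(15);rp=lambda y,z=.0212:[0,.05+y*np.cos(a)-z*np.sin(a),.028+y*np.sin(a)+z*np.cos(a)]
for s in(.14,.148,.153,.158): print(s,proj(c,W(p,rp(s))).round(1))
E
```

```text
t 11.65 tcp rig [-1.000e-04  1.645e-01] [0.5649 0.22   0.0784] F [-0.2 -0.2 -0.9]
circle 317.5 272.5 41.3 rig@49 [0.0008 0.1737]
0.14 [[316.  293.1]]
0.148 [[316.1 276.3]]
0.153 [[316.2 265.2]]
0.158 [[316.2 253.7]]
```

View pics/w10.png

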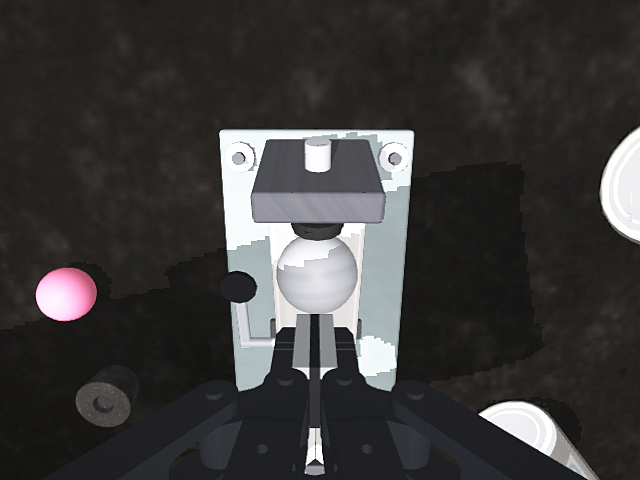

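The wrist view shows the ball at (317,273), just short of the black buffer at (317,232), with the fingertip right behind it. I'll push a few millimetres further.

>>> send_rows(
  dr=[
    [0,0,0],
    [0,0,0],
    [0,0,0],
    [0,0,0],
    [0,0,0],
    [0,0,0],
    [0,0,0],
    [0,0,0],
  ],
  xyz=[
    [0.08,0,-0.02],
    [0.16,0,-0.04],
    [0.24,0,-0.06],
    [0.32,0,-0.08],
    [0.4,0,-0.1],
    [0.46,0,-0.12],
    [0.5,0,-0.13],
    [0.5,0,-0.13],
  ],
  jaw=[0,0,0,0,0,0,0,0],
)

```text
time_s: 12.65
eef_pos: [0.5654, 0.2243, 0.0795]
eef_rot: [0.0, 0.742, 0.67, -0.0]
wrist_force: [0.6, -1.8, 1.1]
opening: 0.006
grasp_force: 0.8
```

```bash
cat > l2.py <<'E'
from fit import *
import sys
c=look(sys.argv[1],0)
a=np.radians(15);rp=lambda y,z=.0212:[0,.05+y*np.cos(a)-z*np.sin(a),.028+y*np.sin(a)+z*np.cos(a)]
for s in(.14,.148,.153,.158): print(s,proj(c,W(p,rp(s))).round(1))
E
python3 l2.py w11.png
```

```text
t 12.7 tcp rig [-1.000e-04  1.689e-01] [0.5654 0.2243 0.0795] F [-0.4 -2.3  0.9]
circle 316.5 273.5 41.1 rig@49 [0.0004 0.1773]
0.14 [[315.8 302.8]]
0.148 [[315.9 286.4]]
0.153 [[315.9 275.8]]
0.158 [[316.  264.7]]
```

>>> send_rows(
  dr=[
    [0,0,0],
    [0,0,0],
    [0,0,0],
    [0,0,0],
    [0,0,0],
    [0,0,0],
    [0,0,0],
    [0,0,0],
  ],
  xyz=[
    [0.1,0,-0.03],
    [0.2,0,-0.05],
    [0.2,0,-0.05],
    [0.2,0,-0.05],
    [0.1,0,-0.03],
    [0,0,0],
    [-0.1,0,0],
    [-0.2,0,0],
  ],
  jaw=[0,0,0,0,0,0,0,0],
)

```text
time_s: 13.7
eef_pos: [0.5651, 0.2226, 0.0795]
eef_rot: [-0.0, 0.742, 0.67, 0.0]
wrist_force: [-0.0, -0.0, -1.1]
opening: -0.001
grasp_force: 0.1
```

>>> send_rows(
  dr=[
    [0,0,0],
    [0,0,0],
    [0,0,0],
    [0,0,0],
    [0,0,0],
    [0,0,0],
    [0,0,0],
    [0,0,0],
  ],
  xyz=[
    [-0.1,0,0],
    [-0.2,0,0],
    [-0.3,0,0],
    [-0.4,0,0],
    [-0.5,0,0],
    [-0.6,0,0],
    [-0.7,0,0],
    [-0.8,0,0],
  ],
  jaw=[0,0,0,0,0,0,0,0],
)

```text
time_s: 14.7
eef_pos: [0.5644, 0.2144, 0.0795]
eef_rot: [0.0, 0.742, 0.67, 0.0]
wrist_force: [0.2, -0.6, -0.1]
opening: 0.001
grasp_force: 0.0
```

```bash
python3 l2.py w12.png
```

```text
t 14.75 tcp rig [-0.0002  0.1588] [0.5643 0.2143 0.0795] F [0.6 0.8 0.3]
circle 316.5 260.5 40.3 rig@49 [0.0004 0.1738]
0.14 [[315.8 278.7]]
0.148 [[315.9 261.3]]
0.153 [[316. 250.]]
0.158 [[316.1 238.2]]
```

>>> send_rows(
  dr=[
    [0,0,0],
    [0,0,0],
    [0,0,0],
    [0,0,0],
    [0,0,0],
    [0,0,0],
    [0,0,0],
    [0,0,0],
  ],
  xyz=[
    [-1.5,0,0],
    [-3.5,0,-1],
    [-6,0,-3],
    [-8,0,-5],
    [-11,-0.5,-7],
    [-15,-1.5,-7],
    [-19,-2.5,-7],
    [-23,-3.5,-7],
  ],
  jaw=[0,0,0,0,0,0,0,0],
)

```text
time_s: 15.75
eef_pos: [0.5055, -0.0132, 0.1504]
eef_rot: [0.001, 0.742, 0.67, 0.0]
wrist_force: [-0.3, 0.1, 0.6]
opening: 0.003
grasp_force: 0.0
```

>>> send_rows(
  dr=[
    [0,0,0],
    [0,0,0],
    [0,0,0],
    [0,0,0],
    [0,0,0],
    [0,0,0],
    [0,0,0],
    [0,0,0],
  ],
  xyz=[
    [-4,0,0],
    [-8,-0.3,0],
    [-12,-0.3,0],
    [-15,-0.3,0],
    [-16.5,-0.3,0],
    [-17,-0.3,0],
    [-17,-0.3,0],
    [-17,-0.3,0],
  ],
  jaw=[0,0,0,0,0,0,0,0],
)

```text
time_s: 16.75
eef_pos: [0.4861, -0.1787, 0.1494]
eef_rot: [-0.0, 0.742, 0.671, 0.0]
wrist_force: [-0.1, 0.8, -0.3]
opening: -0.004
grasp_force: 0.0
```

```bash
python3 - <<'E'
from fit import *
c=look('w13.png',0); ct2=snap('top','t13.png')
a=cv2.imread('pics/w13.png'); 
pts=proj(c,W(p,[[-.038,-.184,.078],[-.048,-.184,.078],[-.028,-.184,.078],[-.038,-.184,.05]]));print(pts.round())
a=cv2.resize(a,(480,360));b=cv2.imread('pics/t13.png')[225:315,150:420];b=cv2.resize(b,(480,160),interpolation=3)
cv2.imwrite('pics/m13.png',np.vstack([a,b]))
E
```

```text
t 16.8 tcp rig [-0.0373 -0.2402] [ 0.4861 -0.1787  0.1494] F [0.3 0.1 0.1]
circle 375.5 194.5 33.8 rig@49 [-0.0009 -0.2084]
[[314. 159.]
 [295. 159.]
 [333. 159.]
 [314. 153.]]
```

View pics/m13.png

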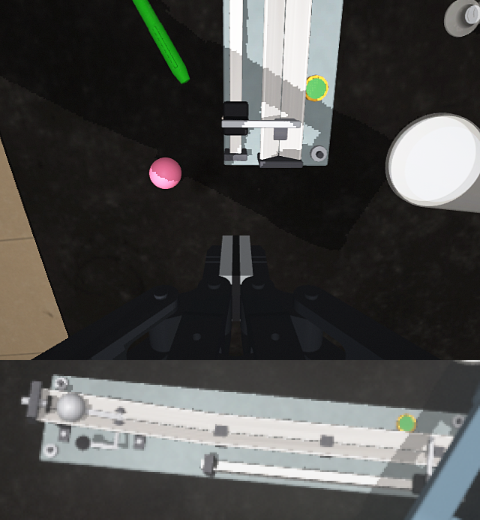

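```bash
python3 - <<'E'
from fit import *
for u in (330,347): print(rigf(atz(ct,t(u,173),.045)))
c=ctrl.calibration('wrist'); print(rigf(atz(c,(236/.75,124/.75),.078)),rigf(atz(c,(280/.75,124/.75),.078)),rigf(atz(c,(236/.75,102/.75),.05)),rigf(atz(c,(236/.75,135/.75),.05)))
E
```

```text
[-0.04100164  0.04466859]
[-0.03993023  0.03382473]
[-0.03767197 -0.18736407] [-0.00694561 -0.18723488] [-0.03771219 -0.17429103] [-0.03761275 -0.19971318]
```

>>> send_rows(
  dr=[
    [0,0,0],
    [0,0,0],
    [0,0,0],
    [0,0,0],
    [0,0,0],
    [0,0,0],
    [0,0,0],
    [0,0,0],
  ],
  xyz=[
    [0,0,1.5],
    [0,0,3],
    [0,0,4.5],
    [0,0,6],
    [0,0,7.5],
    [0,0,8.7],
    [0,0,9.3],
    [0,0,9.3],
  ],
  jaw=[0,0,0,0,0,0,0,0],
)

```text
time_s: 17.85
eef_pos: [0.4859, -0.1795, 0.0561]
eef_rot: [-0.0, 0.742, 0.67, -0.0]
wrist_force: [-0.6, 0.1, 0.2]
opening: -0.001
grasp_force: 0.0
```

>>> send_rows(
  dr=[
    [0,0,0],
    [0,0,0],
    [0,0,0],
    [0,0,0],
    [0,0,0],
    [0,0,0],
    [0,0,0],
    [0,0,0],
  ],
  xyz=[
    [0.7,0,0],
    [1.4,0,0],
    [2.1,0,0],
    [2.8,0,0],
    [3.3,0,0],
    [3.8,0,0],
    [4.3,0,0],
    [4.8,0,0],
  ],
  jaw=[0,0,0,0,0,0,0,0],
)

```text
time_s: 18.85
eef_pos: [0.491, -0.1317, 0.0565]
eef_rot: [0.0, 0.742, 0.67, -0.0]
wrist_force: [0.1, -0.3, -0.3]
opening: -0.001
grasp_force: 0.2
```

>>> send_rows(
  dr=[
    [0,0,0],
    [0,0,0],
    [0,0,0],
    [0,0,0],
    [0,0,0],
    [0,0,0],
    [0,0,0],
    [0,0,0],
  ],
  xyz=[
    [0.6,0,0],
    [1.2,0,0],
    [1.8,0,0],
    [2.4,0,0],
    [3.0,0,0],
    [3.6,0,0],
    [4.2,0,0],
    [4.8,0,0],
  ],
  jaw=[0,0,0,0,0,0,0,0],
)

```text
time_s: 19.85
eef_pos: [0.4959, -0.0837, 0.0565]
eef_rot: [0.0, 0.742, 0.67, 0.0]
wrist_force: [0.2, -0.4, 0.8]
opening: -0.001
grasp_force: 0.2
```

```bash
cat > arm.py <<'E'
from fit import *
import sys
# brightest row of the arm over the dark/bright profile is ambiguous: track dark carriage front edge over white rail
c=look(sys.argv[1],0); a=cv2.imread('pics/'+sys.argv[1]).astype(float).mean(2)
y0=rigf(ctrl.get_obs()['eef_pos'])[1]
for x in (-.038,-.044):
    ys=np.arange(y0+.0,y0+.08,.002); uv=proj(c,W(p,[[x,y,.05] for y in ys])).round().astype(int)
    print(x,[(round(float(y-y0)*1000),int(a[v,u])) for y,(u,v) in zip(ys,uv) if 0<=v<480 and 0<=u<640])
E
python3 arm.py w14.png
```

```text
t 19.9 tcp rig [-0.0376 -0.1441] [ 0.4957 -0.0831  0.0565] F [-0.3  0.   0.9]
circle 389.5 347.5 42.7 rig@49 [-0.0052 -0.1614]
-0.038 [(0, 161), (2, 94), (4, 12), (6, 16), (8, 12), (10, 15), (12, 12), (14, 12), (16, 29), (18, 28), (20, 29), (22, 28), (24, 28), (26, 17), (28, 12), (30, 232), (32, 201), (34, 202), (36, 200), (38, 201), (40, 200), (42, 200), (44, 199), (46, 200), (48, 200), (50, 199), (52, 199), (54, 198), (56, 199), (58, 199), (60, 198), (62, 199), (64, 198), (66, 198), (68, 198), (70, 198), (72, 198), (74, 255), (76, 252), (78, 252)]
-0.044 [(0, 148), (2, 71), (4, 10), (6, 13), (8, 14), (10, 15), (12, 15), (14, 14), (16, 27), (18, 29), (20, 28), (22, 29), (24, 28), (26, 19), (28, 14), (30, 2), (32, 121), (34, 120), (36, 121), (38, 123), (40, 124), (42, 124), (44, 125), (46, 123), (48, 120), (50, 120), (52, 123), (54, 120), (56, 123), (58, 122), (60, 123), (62, 121), (64, 120), (66, 121), (68, 120), (70, 117), (72, 117), (74, 117), (76, 115), (78, 201)]
```

>>> send_rows(
  dr=[
    [0,0,0],
    [0,0,0],
    [0,0,0],
    [0,0,0],
    [0,0,0],
    [0,0,0],
    [0,0,0],
    [0,0,0],
  ],
  xyz=[
    [0.6,0,0],
    [1.2,0,0],
    [1.8,0,0],
    [2.4,0,0],
    [3.0,0,0],
    [3.6,0,0],
    [4.2,0,0],
    [4.8,0,0],
  ],
  jaw=[0,0,0,0,0,0,0,0],
)

```text
time_s: 20.9
eef_pos: [0.5007, -0.0359, 0.0565]
eef_rot: [-0.0, 0.742, 0.67, -0.0]
wrist_force: [-0.6, -0.8, 0.1]
opening: 0.0
grasp_force: 0.2
```

>>> send_rows(
  dr=[
    [0,0,0],
    [0,0,0],
    [0,0,0],
    [0,0,0],
    [0,0,0],
    [0,0,0],
    [0,0,0],
    [0,0,0],
  ],
  xyz=[
    [0.6,0,0],
    [1.2,0,0],
    [1.8,0,0],
    [2.4,0,0],
    [3.0,0,0],
    [3.6,0,0],
    [4.2,0,0],
    [4.8,0,0],
  ],
  jaw=[0,0,0,0,0,0,0,0],
)

```text
time_s: 21.9
eef_pos: [0.5056, 0.0118, 0.0565]
eef_rot: [0.0, 0.742, 0.67, 0.0]
wrist_force: [1.1, -0.6, 0.0]
opening: -0.003
grasp_force: 0.2
```

>>> send_rows(
  dr=[
    [0,0,0],
    [0,0,0],
    [0,0,0],
    [0,0,0],
    [0,0,0],
    [0,0,0],
    [0,0,0],
    [0,0,0],
  ],
  xyz=[
    [0.6,0,0],
    [1.2,0,0],
    [1.8,0,0],
    [2.4,0,0],
    [2.9,0,0],
    [3.4,0,0],
    [3.8,0,0],
    [4.1,0,0],
  ],
  jaw=[0,0,0,0,0,0,0,0],
)

```text
time_s: 22.9
eef_pos: [0.5097, 0.0524, 0.0565]
eef_rot: [-0.0, 0.742, 0.67, -0.0]
wrist_force: [0.1, -0.5, -0.2]
opening: 0.0
grasp_force: 0.2
```

```bash
python3 arm.py w15.png
```

```text
t 22.95 tcp rig [-0.0379 -0.0076] [0.5096 0.0527 0.0565] F [0.3 0.6 0.2]
circle 386.5 352.5 48.2 rig@49 [-0.0067 -0.0271]
-0.038 [(0, 172), (2, 98), (4, 81), (6, 17), (8, 16), (10, 17), (12, 15), (14, 14), (16, 27), (18, 52), (20, 56), (22, 56), (24, 57), (26, 35), (28, 15), (30, 0), (32, 226), (34, 224), (36, 224), (38, 225), (40, 225), (42, 225), (44, 18), (46, 32), (48, 65), (50, 130), (52, 130), (54, 133), (56, 140), (58, 29), (60, 255), (62, 223), (64, 119), (66, 219), (68, 219), (70, 219), (72, 219), (74, 219), (76, 218), (78, 221)]
-0.044 [(0, 175), (2, 99), (4, 81), (6, 17), (8, 16), (10, 17), (12, 17), (14, 16), (16, 32), (18, 31), (20, 31), (22, 30), (24, 30), (26, 23), (28, 18), (30, 13), (32, 135), (34, 135), (36, 134), (38, 135), (40, 136), (42, 135), (44, 133), (46, 133), (48, 51), (50, 135), (52, 130), (54, 137), (56, 139), (58, 41), (60, 39), (62, 218), (64, 219), (66, 219), (68, 218), (70, 219), (72, 221), (74, 219), (76, 220), (78, 220)]
```

>>> send_rows(
  dr=[
    [0,0,0],
    [0,0,0],
    [0,0,0],
    [0,0,0],
    [0,0,0],
    [0,0,0],
    [0,0,0],
    [0,0,0],
  ],
  xyz=[
    [0.2,0,0],
    [0.4,0,0],
    [0.6,0,0],
    [0.8,0,0],
    [1.0,0,0],
    [1.15,0,0],
    [1.25,0,0],
    [1.3,0,0],
  ],
  jaw=[0,0,0,0,0,0,0,0],
)

```text
time_s: 23.95
eef_pos: [0.511, 0.0652, 0.0565]
eef_rot: [-0.0, 0.742, 0.67, -0.0]
wrist_force: [0.5, -1.0, 0.0]
opening: 0.004
grasp_force: 0.2
```

>>> send_rows(
  dr=[
    [0,0,0],
    [0,0,0],
    [0,0,0],
    [0,0,0],
    [0,0,0],
    [0,0,0],
    [0,0,0],
    [0,0,0],
  ],
  xyz=[
    [0.03,0,0],
    [0.06,0,0],
    [0.09,0,0],
    [0.12,0,0],
    [0.14,0,0],
    [0.16,0,0],
    [0.18,0,0],
    [0.2,0,0],
  ],
  jaw=[0,0,0,0,0,0,0,0],
)

```text
time_s: 24.95
eef_pos: [0.5112, 0.0671, 0.0565]
eef_rot: [-0.0, 0.742, 0.67, -0.0]
wrist_force: [-1.2, 0.3, -0.5]
opening: -0.003
grasp_force: 0.2
```

```bash
python3 arm.py w16.png | cut -c1-800
```

```text
t 25.0 tcp rig [-0.0378  0.0069] [0.5112 0.0671 0.0565] F [-0.9 -0.  -1.2]
-0.038 [(0, 187), (2, 98), (4, 11), (6, 16), (8, 15), (10, 17), (12, 15), (14, 14), (16, 27), (18, 54), (20, 54), (22, 56), (24, 56), (26, 37), (28, 17), (30, 19), (32, 28), (34, 23), (36, 76), (38, 74), (40, 75), (42, 78), (44, 40), (46, 228), (48, 229), (50, 130), (52, 110), (54, 220), (56, 219), (58, 219), (60, 218), (62, 219), (64, 219), (66, 220), (68, 220), (70, 221), (72, 222), (74, 221), (76, 221), (78, 220), (80, 224)]
-0.044 [(0, 187), (2, 100), (4, 33), (6, 15), (8, 15), (10, 13), (12, 13), (14, 17), (16, 35), (18, 59), (20, 61), (22, 61), (24, 60), (26, 22), (28, 17), (30, 18), (32, 135), (34, 118), (36, 71), (38, 76), (40, 79), (42, 76), (44, 40), (46, 40), (48, 40), (50, 140), (52, 219), (54, 219), (56, 218), (58, 219), (60, 220), (62, 219), (64, 219), (66, 220), (68, 221), (70, 222), (72, 222), (74, 224), (76, 223), (78, 222), (80, 222)]
```

>>> send_rows(
  dr=[
    [0,0,0],
    [0,0,0],
    [0,0,0],
    [0,0,0],
    [0,0,0],
    [0,0,0],
    [0,0,0],
    [0,0,0],
  ],
  xyz=[
    [0.03,0,0],
    [0.06,0,0],
    [0.09,0,0],
    [0.12,0,0],
    [0.14,0,0],
    [0.16,0,0],
    [0.18,0,0],
    [0.2,0,0],
  ],
  jaw=[0,0,0,0,0,0,0,0],
)

```text
time_s: 26.0
eef_pos: [0.5113, 0.0684, 0.0565]
eef_rot: [0.0, 0.742, 0.67, -0.001]
wrist_force: [-1.2, -7.2, 1.2]
opening: -0.0
grasp_force: 3.3
```

The wrist force rose to 7 N, so the pointer is against its stop. I'll back off and then lift clear.

>>> send_rows(
  dr=[
    [0,0,0],
    [0,0,0],
    [0,0,0],
    [0,0,0],
    [0,0,0],
    [0,0,0],
    [0,0,0],
    [0,0,0],
  ],
  xyz=[
    [-0.1,0,0],
    [-0.2,0,0],
    [-0.5,0,0],
    [-1.0,0,0],
    [-2.0,0,0],
    [-3.0,0,-1],
    [-4.5,0,-4],
    [-6,0,-8],
  ],
  jaw=[0,0,0,0,0,0,0,0],
)

```text
time_s: 27.0
eef_pos: [0.5044, 0.0085, 0.1372]
eef_rot: [-0.001, 0.742, 0.67, -0.001]
wrist_force: [0.1, -0.3, -0.0]
opening: 0.001
grasp_force: 0.0
```

>>> send_rows(
  dr=[
    [0,0,0],
    [0,0,0],
    [0,0,0],
    [0,0,0],
    [0,0,0],
    [0,0,0],
    [0,0,0],
    [0,0,0],
  ],
  xyz=[
    [-4,0,-2],
    [-8,0,-4],
    [-12,0,-4],
    [-16,0,-4],
    [-19,0,-4],
    [-20,0,-4],
    [-20,0,-4],
    [-20,0,-4],
  ],
  jaw=[0,0,0,0,0,0,0,0],
)

```text
time_s: 28.0
eef_pos: [0.4851, -0.1886, 0.1765]
eef_rot: [-0.0, 0.742, 0.671, 0.0]
wrist_force: [-0.4, 0.1, -0.1]
opening: 0.0
grasp_force: 0.0
```

```bash
python3 - <<'E'
from fit import *
snap('top','t17.png'); b=cv2.imread('pics/t17.png')[225:315,155:425]; cv2.imwrite('pics/t17c.png',cv2.resize(b,None,fx=2.95,fy=2.95,interpolation=3))
E
```

```text
(no output)
```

View pics/t17c.png

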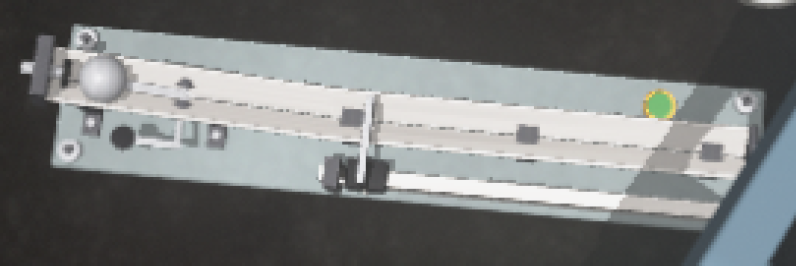

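The ball rests at the top of the ramp (105,78), with the catch blade behind it. The pointer carriage (367,175) is against the zero stop (335,172). The arm is clear of everything.

```bash
python3 -c "
from bench import ctrl
print(ctrl.hand_in())"
```

```text
the job is handed in; nothing more can be done
None
```

I handed the job in at about 28 s: the ball rests on the catch at the top of the ramp, the drag pointer is against its zero stop, and none of the glassware or other bystanders was touched.

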